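Turn the test cassette round and hold the filter knob at its third click

TASK

The first face of the two-sided test cassette standing in the bench reader has been read. Pull the cassette up out of its well, turn it round so that its other face (the one with two small windows) looks at the lens behind it, and push it upright and fully home in the well again. Then turn the filter knob clockwise from its rest, counting the clicks, to the third click and never on towards the fourth, and hold it there against its return spring: finish with the knob still gripped, and leave the other things on the table where they are.

Things in the scene. Friction and masses are not known exactly. Their poses are not given: they have to be found in the camera images.
- reader: the bench reader, fixed: white housing 146 (x) x 236 (y) mm, grey top panel 50 mm above the table; origin on the table under its centre; x points to its back, y to the left seen from the front. Left on the panel: the well block, 36 x 62 x 34 mm high, and behind it the lens turret; right: the dial collar, 82 mm across and 12 mm high, with the knob
- well (a point): centre of the mouth of the cassette well, at the top of the well block, 84 mm above the table; axes as the reader's (x towards the lens, y along the slot). The well is 13 x 37 mm and 31 mm deep, with a 4 mm chamfer round its mouth; the cassette has 1.5 mm of play on each side
- lens (a point): front of the lens, 40.5 mm behind the well's centre (+x of the reader) and 22 mm above the well's mouth, looking at the cassette; it sits in a turret of 32 x 58 mm whose front is 44 mm behind the well's centre and whose top is 120 mm above the table
- cassette: the flat white test cassette, loose, 10 (x) x 34 (y) x 70 (z) mm, about 30 g; origin at the centre of its lower end, z up along it. It starts standing in the well, lower 31 mm inside, face one to the lens (its x axis points away from the lens). Its narrow edges, 34 mm apart, are ribbed for the grip
- face_one (a point): point on the cassette's face with one tall window (face -x), 54 mm above its lower end: already read, faces the lens at the start
- face_two (a point): point on the cassette's other face (+x), with two small windows side by side over a round well, 54 mm above its lower end: it must look at the lens
- filter_knob (a joint): knob angle, rad: 0 at rest, growing clockwise seen from above, end stop 1.80. A sprung plunger clicks into notches every 0.4: first click 0.4, second 0.8, third 1.2, fourth 1.6 (a dot at rest and four ticks on the dial). The return spring beats the notches: let go, the knob runs back to 0, so it is turned in one grasp. Turning takes up to about 0.25 N m
- knob_grip (a point): point on the knob's vertical axis, 81.5 mm above the table. Pinch the grip bar across its 13 mm from above: it is 44 mm long, its top 12.5 mm above this point; its foot disc (47 mm across) tops out 13.5 mm below and the dial face lies 19 mm below this point. The point turns with the knob: its x axis lies along the bar towards the pointer line
- specimen_cup_0: the blue-lidded specimen cup further off on the table: a bystander; origin under its centre
- orange_cup: a specimen cup with an orange lid, 61 mm across, 66 mm high, standing at the reader's left side: a bystander; origin under its centre
- swab_box: the swab carton further off on the table: a bystander; origin under its centre
- tape_roll: the tape roll further off on the table: a bystander; origin under its centre
- pen: the marker pen further off on the table: a bystander; origin under its centre
- capped_syringe: the capped syringe further off on the table: a bystander; origin under its centre
- reagent_vial: a brown vial, 23 mm across, 46 mm high, standing at the reader's right side: a bystander; origin under its centre
- dropper_bottle: the white dropper bottle further off on the table: a bystander; origin under its centre

How it is judged:
By the outcome, as a careful person would: the job done as asked, in the order asked, and still so for the second after the job is handed in, while the arm keeps its last pose, push and grip.
It also fails if it takes over 67 s, if anything falls off the work surface, if the arm or the gripper's body presses on something with over 40 N, if the wrist force passes 120 N, or if a joint passes its speed limit or range.

ROBOT

A 6-joint arm with a two-finger parallel gripper is mounted at the origin on a cart in front of the work surface, level with it; the furniture and walls round the work are solid. World frame = base frame: x ahead of the robot, y to its left, z up, the work surface at z = 0. Lengths are in m, angles in rad, forces in N, time in s.
With the tool pointing down it reaches from about 0.225 to 0.875 m from the base axis. Payload 3.4 kg.
Tool frame: the origin (TCP) lies on the centre line of the jaws, within the pads' length; the fingertips stand 22 mm ahead of it and the grasp point (between the pads) lies 3 mm ahead of it; z points along the fingers, y is the line along which they close (so a half turn about z gives the same grasp; the last joint's range is limited). The gripper opens to 85 mm and grips with 20 to 120 N. Pads are 22 mm wide; open, the fingers measure 114 mm over their backs; the gripper's body (76 mm by 85 mm) begins 54 mm behind the grasp point. The pads swing forward as they close: fully open they stand 13 mm farther back than shut.
Start: joints at [-1.253, 0.276, 1.505, -0, 1.361, -0.121], TCP at [0.244, -0.521, 0.253] pointing down, gripper open.
Joint ranges: [-2.89, 2.89], [-0.75, 2.08], [0.22, 2.7], [-1.18, 4.32], [0.11, 2.71], [-2.7, 2.7]. Speed limits (rad/s): [2.57, 2.57, 3.14, 3.14, 3.14, 3.14].

INTERFACE

Orientations are given as a unit quaternion [w, x, y, z].
In Python, from rig import manip gives the robot as it stands.
- The arm moves only by the shell command python3 steer.py 'ROWS' [OPENING] [FORCE]. ROWS is rows parted by semicolons, their numbers by spaces, 1 to 5 of them, each of 4 numbers: dx, dy, dz in m, then a turn about the tool's z in rad; each row shifts and turns the commanded pose from where the row before left it, along the tool's axes as they then stand; what a row does not reach is not made up. A row lasts 1/12 s, in which the tool goes at most 0.0417 m and 0.125 rad, less where a joint would pass 70% of its speed; a pose out of reach is approached as far as the arm can. OPENING is the finger opening in m, set as the command begins (- or left out keeps the last). The fingers move at their own pace and stop on an object; FORCE is the grip in N (left out, the last holds). Time passes only in rows, so rows that do not move let the fingers close. It prints the time, the measured TCP pose, the force, the opening and the grip force at its end.
- manip.get_state(): the state, without advancing time (a new reading comes with each control period).
- manip.get_image(name): name is "scene" or "side" or "wrist"; returns a dict with "img" (400x640x3 uint8, red, green, blue), "camera_matrix" (3x3 intrinsics, pixels), "k1" (the pictures are not rectified: a ray, as slopes to the right and down, at radius r is drawn at 1 + k1 r^2 times it, then the intrinsics apply), "T" (4x4, takes a point from camera to world coordinates); the wrist camera has in their place "hand_eye" (4x4, takes a point from camera to tool coordinates, whose origin is the TCP and whose axes are the flange's). Camera axes: x right, y down, z forward; pixel columns grow to the right and rows downward; lengths in m; the calibration is good to about 2 mm. A picture is of the moment at which its call begins: read the wrist's pose just before it. There is no depth.
- manip.sign_off(): hands the job in; it is judged then, once.
The state is a dict: "clock": time; "qpos": joint angles; "qd": joint speeds; "effort": joint torques, N m; "position": TCP position; "ee_rot": TCP orientation; "contact_force": force on the tool from outside, world axes, zero at the start; "moment": the same for the moment, N m; "width": finger opening in m; "gripper_force": force on a finger pad.
Only numpy, scipy, OpenCV 4.12 (cv2) and the standard library are available. Lean on these libraries where they do the work, as an engineer would, in place of code of your own. Each camera call takes 0.05 s, during which the arm holds its last target. There are 200 camera calls.

## Working session

There is one attempt and no reset: what is moved stays moved. The work goes in short steps, Python scripts to look and compute and a shell command to move; the robot and the scene stay as the last step left them, time stands still between calls to the robot, and variables do not carry over. Pictures are saved under pics/ and viewed, at most 10 in all, crops included, and the job is handed in when it is done.

```bash
ls; mkdir -p pics; python3 - <<'E'
from rig import manip
import cv2, numpy as np
s=manip.get_state(); print(s)
for n in ["scene","side"]:
    d=manip.get_image(n); cv2.imwrite(f"pics/{n}0.png",d["img"][:,:,::-1]); print(n,d["camera_matrix"],d["k1"],d["T"])
    np.savez(f"pics/{n}0.npz",K=d["camera_matrix"],k1=d["k1"],T=d["T"])
E
```

```text
pics
rig.py
steer.py
{'clock': 0.0, 'qpos': array([-1.25298905e+00,  2.76576882e-01,  1.50613615e+00, -3.46956877e-05,
        1.36069473e+00, -1.21023576e-01]), 'qd': array([ 0.00083781,  0.00062871, -0.00090297, -0.00059304, -0.0015456 ,
        0.00234706]), 'effort': array([ 1.13582690e-03, -4.16769218e+01, -2.45805663e+01, -1.67136882e-04,
        1.09282520e-02,  1.04306153e-05]), 'position': array([ 0.24412424, -0.52006062,  0.2524488 ]), 'ee_rot': array([-9.01495107e-04,  9.76023661e-01,  2.17662558e-01, -1.06032628e-04]), 'contact_force': array([-0.70030624, -0.19778028,  0.24069261]), 'moment': array([-0.02113359, -0.02462887,  0.00169314]), 'gripper_force': 0.0, 'width': 0.08526611414327737}
scene [[402.68971727   0.         317.55356148]
 [  0.         402.68971727 196.73759368]
 [  0.           0.           1.        ]] -0.040913589531907324 [[ 0.612322   -0.376353    0.69528425 -0.32285561]
 [-0.79020525 -0.31941859  0.52301762 -0.56304493]
 [ 0.02524746 -0.86967246 -0.49298315  0.70504792]
 [ 0.          0.          0.          1.        ]]
side [[473.6423303    0.         318.75760767]
 [  0.         473.6423303  199.15038367]
 [  0.           0.           1.        ]] -0.03681238759409259 [[-0.36035098  0.70235021 -0.6138822   1.38815572]
 [ 0.93263518  0.25828261 -0.25195576  0.42529333]
 [-0.01840608 -0.66332064 -0.74810891  1.10455163]
 [ 0.          0.          0.          1.        ]]
```
View pics/scene0.png

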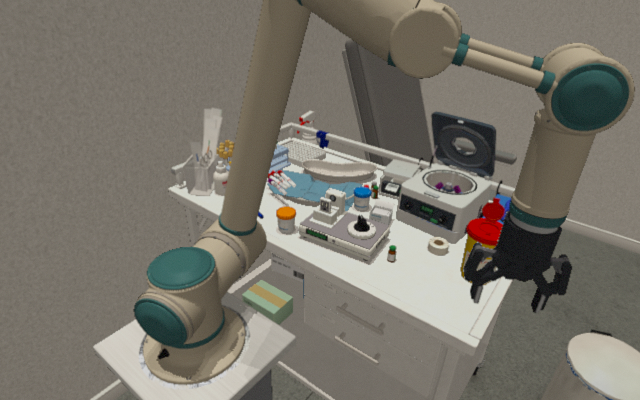

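View pics/side0.png

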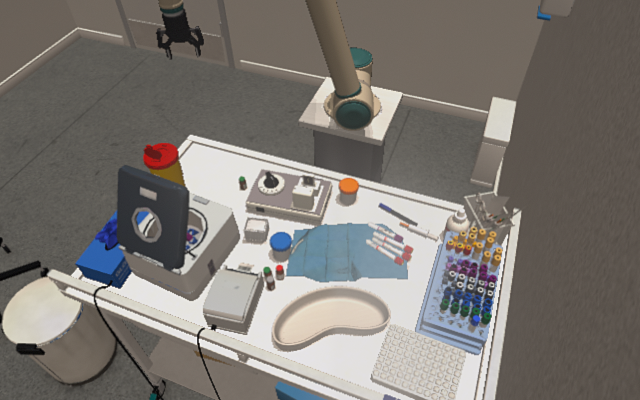

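Scene view: the reader is at about (345,228), with the cassette turret near (325,210), the knob at (361,222), and the orange cup at (286,213). In the side view the same things are at (290,193), (305,187), (268,178) and (348,186).

```bash
cat > h.py <<'E'
import numpy as np, cv2, pickle
from scipy.spatial.transform import Rotation as R
from rig import manip
def tool(s):
    T=np.eye(4); T[:3,:3]=R.from_quat(s["ee_rot"],scalar_first=True).as_matrix(); T[:3,3]=s["position"]; return T
def shot(name,fn):
    s=manip.get_state(); d=manip.get_image(name)
    T=d["T"] if name!="wrist" else tool(s)@d["hand_eye"]
    cv2.imwrite(f"pics/{fn}.png",d["img"][:,:,::-1]); pickle.dump((d["camera_matrix"],d["k1"],T),open(f"pics/{fn}.pkl","wb"))
def ray(fn,uv):
    K,k1,T=pickle.load(open(f"pics/{fn}.pkl","rb"))
    x=cv2.undistortPoints(np.array([[uv]],float),K,np.array([k1,0,0,0,0.]))[0,0]
    # model: drawn = (1+k1 r^2) * slope, same as cv2
    d=T[:3,:3]@np.r_[x,1]; return T[:3,3],d/np.linalg.norm(d)
def tri(*obs):
    A=np.zeros((3,3));b=np.zeros(3);rs=[ray(*o) for o in obs]
    for o,d in rs: P=np.eye(3)-np.outer(d,d);A+=P;b+=P@o
    x=np.linalg.solve(A,b); return x,max(np.linalg.norm(np.cross(x-o,d)) for o,d in rs)
def plane(fn,uv,z):
    o,d=ray(fn,uv); return o+d*(z-o[2])/d[2]
def proj(fn,p):
    K,k1,T=pickle.load(open(f"pics/{fn}.pkl","rb")); Ti=np.linalg.inv(T)
    q,_=cv2.projectPoints(np.atleast_2d(p).astype(float),cv2.Rodrigues(Ti[:3,:3])[0],Ti[:3,3],K,np.array([k1,0,0,0,0.])); return q[:,0]
E
python3 - <<'E'
from h import *
for n in["scene","side"]:
    z=np.load(f"pics/{n}0.npz"); pickle.dump((z["K"],float(z["k1"]),z["T"]),open(f"pics/{n}0.pkl","wb"))
    im=cv2.imread(f"pics/{n}0.png"); c=im[180:265,270:400] if n=="scene" else im[160:230,225:370]
    cv2.imwrite(f"pics/{n}0c.png",cv2.resize(c,None,fx=5,fy=5,interpolation=cv2.INTER_CUBIC))
for a,b in [((361,222),(268,178)),((325,212),(305,187)),((286,213),(348,186))]: print(tri(("scene0",a),("side0",b)))
d=manip.get_image("wrist"); print(d["hand_eye"],d["camera_matrix"])
E
```

```text
(array([ 0.52140262, -0.08955157,  0.08304107]), np.float64(0.003872919044641037))
(array([0.5091715 , 0.02695011, 0.07504197]), np.float64(0.00527465640712066))
(array([0.44916732, 0.13622404, 0.05751033]), np.float64(0.00044257403997988615))
[[ 7.18448631e-04 -9.55831263e-01 -2.93915092e-01  7.49986115e-02]
 [ 9.99999167e-01  3.71579519e-04  1.23600564e-03  4.56530937e-04]
 [-1.07220000e-03 -2.93915735e-01  9.55830733e-01 -1.21642620e-01]
 [ 0.00000000e+00  0.00000000e+00  0.00000000e+00  1.00000000e+00]] [[353.25969972   0.         323.47491786]
 [  0.         353.25969972 205.03283815]
 [  0.           0.           1.        ]]
```

View pics/scene0c.png

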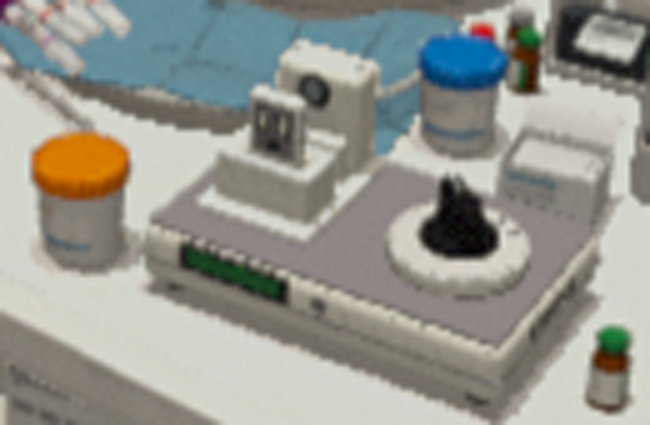

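View pics/side0c.png

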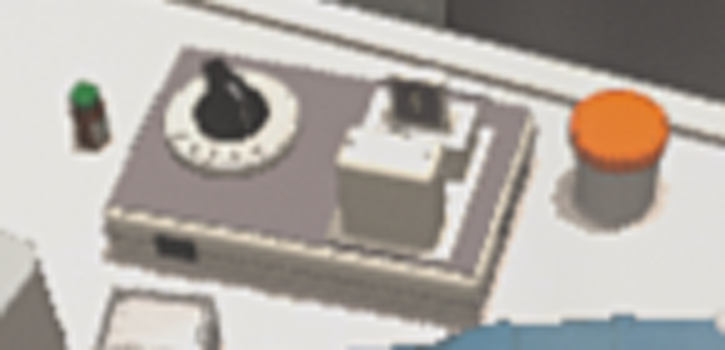

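The crops show the following (crop pixels, 5x):

- **Scene crop:** the cassette top is at (278,95), with the two-window face towards the front. The knob bar is at (460,210), with its pointer towards the front. Panel corners are at (150,233), (490,345) and (600,195).
- **Side crop:** panel corners are at (182,50), (540,105), (107,210) and (480,275).

Next I fit the reader pose.

```bash
python3 - <<'E'
from h import *
from scipy.optimize import least_squares
L={"fl":(-.073,.118,.05),"fr":(-.073,-.118,.05),"br":(.073,-.118,.05),"bl":(.073,.118,.05)}
S=lambda x,y:(270+x/5,180+y/5); D=lambda x,y:(225+x/5,160+y/5)
obs=[("scene0","fl",S(150,233)),("scene0","fr",S(490,345)),("scene0","br",S(600,195)),
("side0","fr",D(182,50)),("side0","fl",D(540,105)),("side0","br",D(107,212)),("side0","bl",D(480,275))]
def W(p,l): c,s=np.cos(p[2]),np.sin(p[2]); return np.array([p[0]+c*l[0]-s*l[1],p[1]+s*l[0]+c*l[1],l[2]])
f=lambda p:np.concatenate([proj(n,W(p,L[k]))[0]-uv for n,k,uv in obs])
r=least_squares(f,[.51,-.03,0],loss="soft_l1"); print(r.x,np.round(f(r.x),1)); p=r.x
c,s=np.cos(p[2]),np.sin(p[2])
for nm,a,b in [("cassette top",S(278,95),None),("well block top fl",S(217,157),None)]: 
    w=plane("scene0",a,.123 if "top"==nm[-3:] else .084); d=w[:2]-p[:2]; print(nm,w,"reader",c*d[0]+s*d[1],-s*d[0]+c*d[1])
for nm,w in [("knob",tri(("scene0",S(455,215)),("side0",D(228,108)))[0]),("knob dial",plane("side0",D(231,118),.062)),("knob dial2",plane("scene0",S(458,245),.062))]:
    d=w[:2]-p[:2]; print(nm,w,"reader",c*d[0]+s*d[1],-s*d[0]+c*d[1])
E
```

```text
[ 0.52376468 -0.02351451  0.12545388] [-3.8 -3.8  1.3 -0.2 -0.5  4.7 -0.9 -1.3  0.2 -0.3 -1.6  0.1  1.   1.3]
cassette top [0.50265454 0.02844503 0.123     ] reader -0.014442792911832262 0.05419259791634944
well block top fl [0.47608173 0.0516452  0.084     ] reader -0.037903845102528436 0.08053536113303189
knob [ 0.52680135 -0.08296215  0.07447731] reader -0.004425579388163833 -0.05936041119301008
knob dial [ 0.52364233 -0.08430493  0.062     ] reader -0.007727788651904563 -0.060297363186720083
knob dial2 [ 0.51793417 -0.09115408  0.062     ] reader -0.01424809019478887 -0.06637844532554062
```

```bash
cat >> h.py <<'E'
def togo(p,yaw=None,turn_now=0.):
    """delta to world point p in tool axes as they stand (after turning turn_now), and the turn to yaw"""
    s=manip.get_state();T=tool(s); Rz=R.from_rotvec([0,0,turn_now]).as_matrix()
    d=(T[:3,:3]@Rz).T@(np.array(p)-T[:3,3]); y=np.arctan2(T[1,0],T[0,0])
    t=None if yaw is None else (y-yaw+np.pi/2)%np.pi-np.pi/2
    print("t",round(float(s["clock"]),2),"pos",s["position"].round(4),"yaw",round(float(y),4),"tilt",T[:3,2].round(4),"go",d.round(4),"turn",t,"q",s["qpos"].round(3),"w",s["width"])
E
python3 - <<'E'
from h import *
print(tri(("scene0",(487,228)),("side0",(162,152))))
togo([.515,-.03,.25],.125); togo([.515,-.03,.25],.125,.314)
E
```

```text
(array([ 0.59709068, -0.40006559,  0.1573367 ]), np.float64(0.0010894318913130133))
t 0.15 pos [ 0.2442 -0.5202  0.2526] yaw 0.4388 tilt [-4.0e-04  1.3e-03 -1.0e+00] go [ 0.4534 -0.3287  0.0032] turn 0.3137705142717768 q [-1.253  0.276  1.506  0.     1.361 -0.121] w 0.08559302060836174
t 0.15 pos [ 0.2442 -0.5202  0.2526] yaw 0.4388 tilt [-4.0e-04  1.3e-03 -1.0e+00] go [ 0.3297 -0.4527  0.0032] turn 0.3137705142717768 q [-1.253  0.276  1.506  0.     1.361 -0.121] w 0.08559302060836174
```

```bash
python3 steer.py '0 0 0 0.105;0 0 0 0.105;0.022 -0.0302 0 0.104;0.022 -0.0302 0 0;0.022 -0.0302 0 0' && python3 steer.py '0.022 -0.0302 0 0;0.022 -0.0302 0 0;0.022 -0.0302 0 0;0.022 -0.0302 0 0;0.022 -0.0302 0 0' && python3 steer.py '0.022 -0.0302 0 0;0.022 -0.0302 0 0;0.022 -0.0302 0 0;0.022 -0.0302 0 0;0.022 -0.0302 0 0' && python3 steer.py '0.022 -0.0302 0 0;0.022 -0.0302 0 0;0 0 0 0;0 0 0 0'; python3 - <<'E'
from h import *
shot("wrist","w1"); togo([.515,-.03,.25],.125)
E
```

```text
clock: 0.57
position: [0.295, -0.4197, 0.2527]
ee_rot: [-0.001, 0.998, 0.061, -0.0]
contact_force: [1.3, 1.1, -0.9]
width: 0.0856
gripper_force: 0.0
clock: 0.98
position: [0.3857, -0.2554, 0.2532]
ee_rot: [-0.0, 0.998, 0.062, 0.0]
contact_force: [1.9, -1.1, -0.3]
width: 0.0855
gripper_force: 0.0
clock: 1.4
position: [0.4761, -0.0919, 0.2532]
ee_rot: [0.0, 0.998, 0.062, -0.0]
contact_force: [1.1, -0.3, -0.5]
width: 0.0856
gripper_force: 0.0
clock: 1.73
position: [0.5122, -0.0266, 0.2528]
ee_rot: [0.0, 0.998, 0.064, -0.0]
contact_force: [0.1, 0.2, 0.3]
width: 0.0854
gripper_force: 0.0
t 1.78 pos [ 0.5116 -0.0278  0.2528] yaw 0.127 tilt [-1.4e-03 -6.0e-04 -1.0e+00] go [0.0031 0.0026 0.0028] turn 0.0019524126584431478 q [-1.900e-01  1.820e-01  1.633e+00 -1.000e-03  1.327e+00  1.254e+00] w 0.08519117615381169
```

View pics/w1.png

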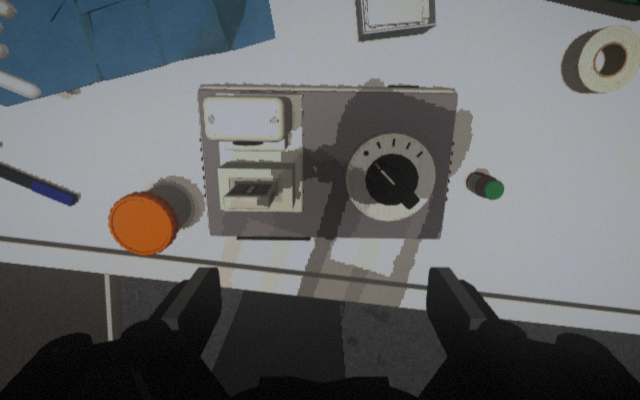

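Wrist view: the cassette top is at about (250,188), the well block spans (220–302,150–212), and the turret is at (245,118). The knob centre is at (391,180), with its white pointer line towards (372,162) and the rest dot at (366,153); the ticks run clockwise from there. Next I take a second wrist view from above the well.

```bash
python3 steer.py '0 -0.0272 0.025 0;0 -0.0272 0.025 0;0 0 0 0;0 0 0 0'; python3 - <<'E'
from h import *
shot("wrist","w2"); togo([.505,.026,.2],.125)
a=cv2.imread("pics/w1.png")[82:242,195:460]; cv2.imwrite("pics/w1c.png",cv2.resize(a,None,fx=3,fy=3,interpolation=cv2.INTER_CUBIC))
q=proj("w2",[[.503,.028,.11],[.521,-.087,.085]]); print(q)
m=q.mean(0).astype(int); x0,y0=max(m[0]-200,0),max(m[1]-130,0); print(x0,y0)
b=cv2.imread("pics/w2.png")[y0:y0+260,x0:x0+400]; cv2.imwrite("pics/w2c.png",cv2.resize(b,None,fx=2,fy=2,interpolation=cv2.INTER_CUBIC))
E
```

```text
clock: 2.12
position: [0.5032, 0.0251, 0.202]
ee_rot: [0.0, 0.998, 0.062, -0.002]
contact_force: [1.4, -0.1, -0.2]
width: 0.0855
gripper_force: 0.0
t 2.17 pos [0.5047 0.0244 0.2032] yaw 0.1241 tilt [-7.0e-04 -1.1e-03 -1.0e+00] go [ 0.0005 -0.0015  0.0032] turn -0.0008679619707228081 q [-8.900e-02  2.070e-01  1.731e+00 -1.000e-03  1.205e+00  1.358e+00] w 0.0854436307588319
[[317.88716346 218.51273736]
 [483.42178876 202.02389425]]
200 80
```

View pics/w1c.png

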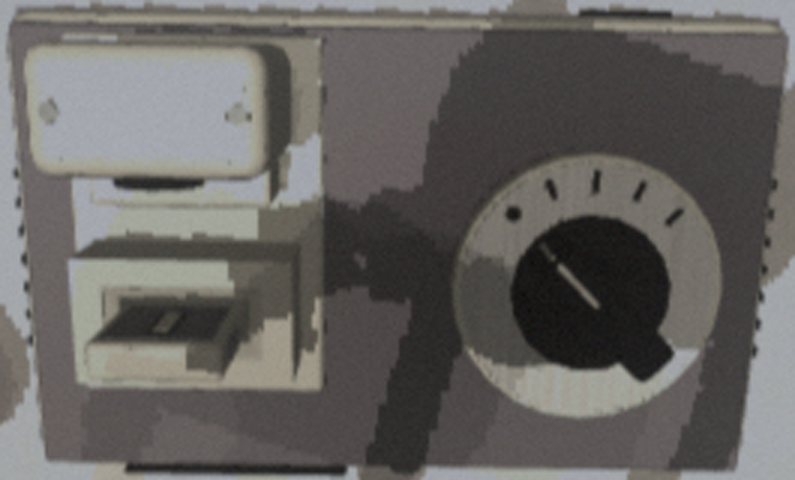

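View pics/w2c.png

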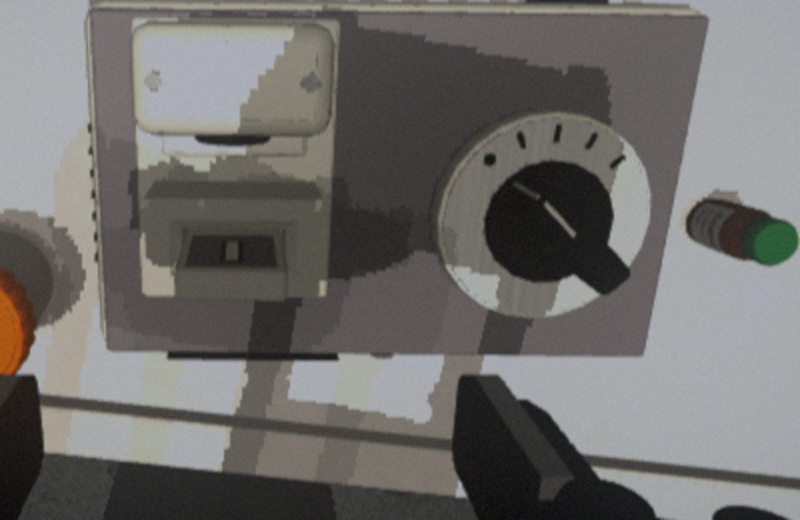

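w1c (3x) shows the block top at (68–295,258–387), the cassette top end face at about (88–212,348–375), the collar circle centred at (588,286), and the pointer line from (545,245) to (598,307). w2c (2x) shows the cassette top at (178–287,269–297), the collar centred at (543,214), and the pointer from (515,185) to (575,236).

```bash
python3 - <<'E'
from h import *
from scipy.optimize import least_squares
A=lambda x,y:("w1",(195+x/3-.33,82+y/3-.33)); B=lambda x,y:("w2",(200+x/2-.25,80+y/2-.25))
pr=dict(fl=(-.073,.118,.05),fr=(-.073,-.118,.05),br=(.073,-.118,.05),bl=(.073,.118,.05))
obs=[("bl",A(15,20)),("br",A(785,32)),("fr",A(737,468)),("fl",A(47,460)),("bl",B(90,8)),("br",B(708,15)),("fr",B(643,354)),("fl",B(108,350))]
def W(p,l): c,s=np.cos(p[2]),np.sin(p[2]); return np.array([p[0]+c*l[0]-s*l[1],p[1]+s*l[0]+c*l[1],l[2]+p[3]])
f=lambda p:np.concatenate([proj(o[0],W(p,pr[k]))[0]-o[1] for k,o in obs])
r=least_squares(f,[.51,-.03,.12,0],loss="soft_l1"); p=r.x; print("reader",p.round(4),f(p).round(1))
def loc(w): c,s=np.cos(p[2]),np.sin(p[2]); d=w[:2]-p[:2]; return np.round([c*d[0]+s*d[1],-s*d[0]+c*d[1]],4)
for nm,a,b,z in [("collar",A(588,286),B(543,214),.062),("disc",A(591,292),B(550,222),.068),("block c",A(183,322),B(233,247),.084),("block bl",A(68,258),B(140,198),.084),("block br",A(295,258),B(325,198),.084),("cas top front-left",A(87,375),B(178,297),.123),("cas top back-left",A(88,347),B(178,268),.123),("ptr in",A(598,307),B(575,236),.094),("ptr out",A(562,265),B(545,203),.094),("ptr2 out",A(543,245),B(515,184),.068),("turret",A(147,108),B(233,78),.12)]:
    w,e=tri(a,b); pa,pb=plane(*a,z),plane(*b,z); print(nm,w.round(4),round(e,4),loc(w),"| at z",pa[:2].round(4),pb[:2].round(4),loc(pa),loc(pb))
E
```

```text
reader [ 0.5207 -0.0305  0.1156 -0.015 ] [ 0.  -0.6  1.8 -0.8 -0.   1.8  2.   1.6  0.1 -0.9 -3.7 -1.2 -3.9  1.1
  0.3  0.7]
collar [ 0.5254 -0.0874  0.0598] 0.0003 [-0.0019 -0.057 ] | at z [ 0.5256 -0.0869] [ 0.5262 -0.0863] [-0.0017 -0.0565] [-0.001  -0.0561]
disc [ 0.525  -0.0866  0.0686] 0.0002 [-0.0022 -0.0562] | at z [ 0.5251 -0.0868] [ 0.5247 -0.0869] [-0.0022 -0.0564] [-0.0026 -0.0565]
block c [0.5047 0.0298 0.0831] 0.0001 [-0.0089  0.0617] | at z [0.5049 0.0297] [0.5051 0.0298] [-0.0088  0.0616] [-0.0086  0.0617]
block bl [0.517  0.0648 0.0762] 0.0003 [0.0073 0.0951] | at z [0.5191 0.0626] [0.5187 0.0639] [0.0091 0.0927] [0.0088 0.094 ]
block br [5.269e-01 2.000e-04 8.360e-02] 0.0003 [0.0097 0.0298] | at z [5.272e-01 2.000e-04] [5.267e-01 3.000e-04] [0.01   0.0297] [0.0095 0.0299]
cas top front-left [0.5008 0.0449 0.1272] 0.0001 [-0.0111  0.0772] | at z [0.4992 0.046 ] [0.4992 0.0451] [-0.0125  0.0785] [-0.0127  0.0776]
cas top back-left [0.507  0.0463 0.1215] 0.0009 [-0.0048  0.0779] | at z [0.5065 0.0461] [0.5084 0.046 ] [-0.0053  0.0777] [-0.0034  0.0775]
ptr in [ 0.527  -0.083   0.0964] 0.0 [ 0.0002 -0.0528] | at z [ 0.5265 -0.0835] [ 0.5264 -0.0842] [-0.0004 -0.0533] [-0.0005 -0.054 ]
ptr out [ 0.5361 -0.0721  0.0922] 0.0001 [ 0.0105 -0.0431] | at z [ 0.5366 -0.0718] [ 0.5363 -0.0713] [ 0.011  -0.0428] [ 0.0108 -0.0423]
ptr2 out [ 0.5373 -0.0701  0.0691] 0.0001 [ 0.0119 -0.0412] | at z [ 0.5371 -0.0703] [ 0.5372 -0.0705] [ 0.0117 -0.0414] [ 0.0117 -0.0416]
turret [0.5652 0.0364 0.1177] 0.0001 [0.0519 0.0613] | at z [0.5654 0.0359] [0.5652 0.0364] [0.0521 0.0608] [0.0519 0.0613]
```

Well block centre, turret and heights agree with the text. The well is at about (0.505, 0.0296), the knob axis at (0.525, -0.0868), and the bar points at a world angle of about 0.90. Next I descend on the cassette.

```bash
python3 steer.py '0.001 -0.005 0.025 0.007;0 0 0.025 0;0 0 0 0;0 0 0 0' 0.06 60; python3 - <<'E'
from h import *
togo([.505,.0296,.115],.117)
A=lambda x,y:("w1",(195+x/3-.33,82+y/3-.33)); B=lambda x,y:("w2",(200+x/2-.25,80+y/2-.25))
for a,b,z in [(A(20,108),A(272,108),.115),(B(131,78),B(334,78),.115),(A(70,300),A(297,300),.084),(B(140,240),B(326,240),.084),(B(143,296),B(326,297),.084),(A(75,387),A(296,388),.084)]:
    u,v=plane(*a,z),plane(*b,z); d=u-v; print("edge yaw",np.arctan2(-d[0],d[1]).round(4),np.linalg.norm(d[:2]).round(4),(u+v)[:2]/2)
E
```

```text
clock: 2.5
position: [0.5054, 0.0293, 0.1535]
ee_rot: [0.0, 0.998, 0.058, -0.0]
contact_force: [-0.8, -0.2, 0.5]
width: 0.0599
gripper_force: 0.0
t 2.5 pos [0.5054 0.0293 0.1535] yaw 0.1161 tilt [-9.e-04 -6.e-04 -1.e+00] go [-0.0003 -0.0003  0.0385] turn -0.0009240588062475741 q [-7.900e-02  2.530e-01  1.804e+00 -1.000e-03  1.085e+00  1.376e+00] w 0.059933922391393536
edge yaw 0.1296 0.0599 [0.56498   0.0371977]
edge yaw 0.1257 0.0582 [0.56487414 0.03654322]
edge yaw 0.1294 0.0638 [0.5112704  0.02997528]
edge yaw 0.1255 0.0657 [0.50761807 0.03009073]
edge yaw 0.1195 0.0663 [0.48651158 0.02699782]
edge yaw 0.1245 0.0636 [0.48552247 0.02750428]
```

```bash
python3 steer.py '0 0 0.02 -0.006;0 0 0.0185 0;0 0 0 0;0 0 0 0'; python3 steer.py '0 0 0 0;0 0 0 0;0 0 0 0;0 0 0 0' 0.03 40; python3 - <<'E'
from h import *
togo([.505,.0296,.115],.123); print(manip.get_state()["contact_force"], manip.get_state()["moment"])
E
```

```text
clock: 2.83
position: [0.5062, 0.03, 0.116]
ee_rot: [0.0, 0.998, 0.061, 0.001]
contact_force: [0.4, 0.3, 1.4]
width: 0.0597
gripper_force: 0.0
clock: 3.17
position: [0.5068, 0.0305, 0.1166]
ee_rot: [0.0, 0.998, 0.062, 0.002]
contact_force: [-0.1, -0.9, 6.1]
width: 0.0331
gripper_force: 39.7
t 3.17 pos [0.5068 0.0305 0.1166] yaw 0.124 tilt [ 3.8e-03 -7.0e-04 -1.0e+00] go [-0.0019  0.0006  0.0016] turn 0.000994759311481852 q [-7.700e-02  2.930e-01  1.855e+00 -1.000e-03  9.890e-01  1.370e+00] w 0.033139767169545614
[-0.09270002 -0.92675404  6.10479133] [-0.14008419  0.09464141 -0.06412601]
```

```bash
python3 steer.py '0 0 -0.01 0;0 0 -0.03 0;0 0 -0.03 0;0 0 0 0;0 0 0 0' - 60; python3 - <<'E'
from h import *
togo([.505,.0296,.185],.123); print(manip.get_state()["contact_force"], manip.get_state()["moment"]);shot("wrist","w3")
E
```

```text
clock: 3.58
position: [0.5067, 0.0308, 0.1872]
ee_rot: [0.0, 0.998, 0.062, 0.002]
contact_force: [-0.4, -0.6, -0.3]
width: 0.0326
gripper_force: 60.9
t 3.58 pos [0.5067 0.0308 0.1872] yaw 0.124 tilt [ 5.e-03 -4.e-04 -1.e+00] go [-0.0018  0.0009  0.0022] turn 0.0009838303167160056 q [-0.076  0.221  1.755 -0.     1.161  1.37 ] w 0.03260193549635554
[-0.40905879 -0.61287826 -0.25063289] [ 0.004049    0.0362274  -0.02376409]
```

View pics/w3.png

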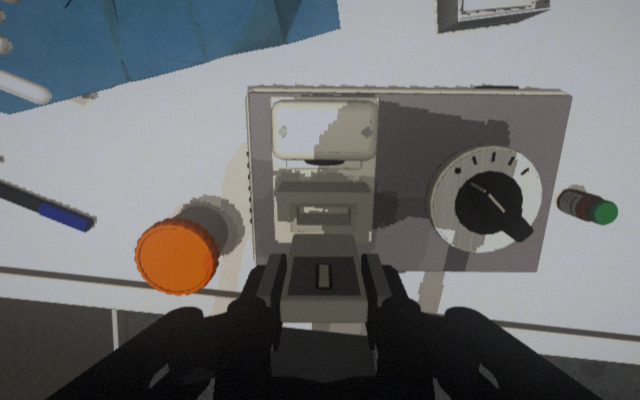

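Wrist view w3: the cassette is held straight between the pads at (323,270), with the tall-window face towards the lens. The empty well mouth is at (323,214), with the block at (275–372,190–242). Next comes the half turn.

```bash
R1='0 0 0 -0.1216;0 0 0 -0.1216'; python3 steer.py '0 0 0 -0.1216;0 0 0 -0.1216;0 0 0 -0.1216;0 0 0 -0.1216;0 0 0 -0.1216' | head -2 && python3 steer.py '0 0 0 -0.1216;0 0 0 -0.1216;0 0 0 -0.1216;0 0 0 -0.1216;0 0 0 -0.1216' | head -2 && python3 steer.py '0 0 0 -0.1216;0 0 0 -0.1216;0 0 0 -0.1216;0 0 0 -0.1216;0 0 0 -0.1216' | head -2 && python3 steer.py '0 0 0 -0.1216;0 0 0 -0.1216;0 0 0 -0.1216;0 0 0 -0.1216;0 0 0 -0.1216' | head -2 && python3 steer.py '0 0 0 -0.1216;0 0 0 -0.1216;0 0 0 -0.1216;0 0 0 -0.1216;0 0 0 -0.1216' | head -2 && python3 steer.py '0 0 0 -0.1016;0 0 0 0;0 0 0 0'; python3 - <<'E'
from h import *
togo([.505,.0296,.185],.123); shot("wrist","w4")
a=cv2.imread("pics/w3.png")[170:330,220:420]; b=cv2.imread("pics/w4.png")[130:350,200:450]
m=np.zeros((600,780,3),np.uint8); cv2.imwrite("pics/w34.png",np.hstack([cv2.resize(a,None,fx=2,fy=2)[:440],np.zeros((320,0,3),np.uint8)]))
m[:320,:400]=cv2.resize(a,None,fx=2,fy=2); m[:,:]=0; m[:480,:400]=cv2.resize(cv2.imread("pics/w3.png")[170:330,225:358+0],(400,480)); m[:600,400:780]=0
cv2.imwrite("pics/w4c.png",cv2.resize(b,None,fx=2.7,fy=2.7,interpolation=cv2.INTER_CUBIC))
E
```

```text
clock: 4.05
position: [0.5041, 0.0309, 0.1832]
clock: 4.47
position: [0.5041, 0.0309, 0.1832]
clock: 4.88
position: [0.5041, 0.0309, 0.1832]
clock: 5.3
position: [0.5041, 0.0309, 0.1832]
clock: 5.72
position: [0.5041, 0.0309, 0.1832]
clock: 5.97
position: [0.5045, 0.0308, 0.1836]
ee_rot: [-0.001, -0.061, 0.998, 0.0]
contact_force: [-0.7, 0.2, 0.7]
width: 0.0328
gripper_force: 60.9
t 5.97 pos [0.5045 0.0308 0.1836] yaw -3.0204 tilt [-2.8e-03  1.0e-04 -1.0e+00] go [-0.0003 -0.0013 -0.0014] turn -0.0017873176420231118 q [-0.077  0.225  1.76  -0.     1.16  -1.769] w 0.03279568300432054
```

View pics/w4c.png

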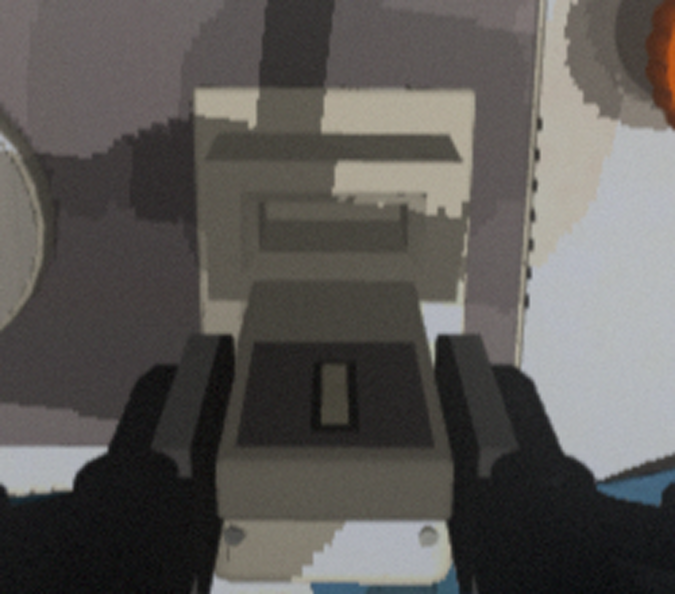

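In w4c (2.7x, offset (200,130)), face one now looks towards the robot, so face two looks at the lens. The block top front edge is (205–462,160), its back edge is y≈302, the slot is (258–408,200–250), and the cassette's lower edge is (252–415,282).

```bash
python3 - <<'E'
from h import *
C=lambda x,y:("w4",(200+x/2.7-.3,130+y/2.7-.3)); D=lambda x,y:("w3",(x,y))
T=tool(manip.get_state()); Ti=np.linalg.inv(T)
def show(n,w): print(n,w.round(4),"tool",(Ti@np.r_[w,1])[:3].round(4))
bl=[plane(*C(*q),.084) for q in [(205,160),(462,160),(208,302),(465,302)]]
for b in bl: show("block c",b)
show("block centre w4",np.mean(bl,0))
show("slot mouth w4",np.mean([plane(*C(*q),.084) for q in [(243,193),(427,193),(243,280),(427,280)]],0))
for q in[(252,282),(415,282)]: show("cas low",plane(*C(*q),.120))
for q in[(240,343),(432,343),(217,458),(453,458)]: show("cas top",plane(*C(*q),.190 ))
bl=[plane(*D(*q),.084) for q in [(276,193),(371,193),(276,242),(371,242)]]
show("block centre w3",np.mean(bl,0))
E
```

```text
block c [ 0.4906 -0.0026  0.084 ] tool [ 0.0178 -0.0315  0.0999]
block c [0.4831 0.0585 0.084 ] tool [0.0179 0.03   0.0999]
block c [0.5271 0.0012 0.084 ] tool [-0.0189 -0.0322  0.0998]
block c [0.5193 0.0651 0.084 ] tool [-0.0188  0.0322  0.0998]
block centre w4 [0.505  0.0305 0.084 ] tool [-0.0005 -0.0004  0.0999]
slot mouth w4 [0.5062 0.0307 0.084 ] tool [-0.0017 -0.0004  0.0999]
cas low [0.5058 0.0132 0.12  ] tool [ 0.0009 -0.0177  0.0639]
cas low [0.5017 0.0469 0.12  ] tool [0.0009 0.0163 0.0639]
cas top [0.4862 0.0155 0.19  ] tool [ 0.0202 -0.013  -0.0061]
cas top [0.4831 0.0408 0.19  ] tool [ 0.0202  0.0125 -0.0061]
cas top [0.5039 0.014  0.19  ] tool [ 0.0029 -0.0166 -0.0061]
cas top [0.4999 0.0463 0.19  ] tool [ 0.0029  0.0159 -0.0061]
block centre w3 [0.5043 0.0296 0.084 ] tool [ 0.0004 -0.0012  0.0999]
```

```bash
python3 steer.py '0.002 0 0.03 0;0 0 0 0;0 0 0 0'; python3 steer.py '0 0 0.006 0;0 0 0.006 0;0 0 0 0'; python3 - <<'E'
from h import *
togo([.503,.0305,.1166],.123)
E
```

```text
clock: 6.27
position: [0.5018, 0.0306, 0.1535]
ee_rot: [-0.002, -0.061, 0.998, 0.0]
contact_force: [-0.1, -0.2, 0.5]
width: 0.0327
gripper_force: 60.9
clock: 6.52
position: [0.505, 0.0304, 0.1472]
ee_rot: [0.002, -0.062, 0.998, -0.0]
contact_force: [-6.0, 0.5, 24.1]
width: 0.0328
gripper_force: 63.7
t 6.52 pos [0.505  0.0304 0.1472] yaw -3.0182 tilt [ 4.7e-03 -4.0e-04 -1.0e+00] go [0.0021 0.0003 0.0306] turn 0.00041627952188783013 q [-0.077  0.257  1.818 -0.     1.062 -1.772] w 0.03276887043742325
```

The cassette is catching at the mouth (24 N). I back off a little and look.

```bash
python3 steer.py '0 0 -0.012 0;0 0 -0.004 0;0 0 0 0;0 0 0 0'; python3 - <<'E'
from h import *
togo([.503,.0305,.1166],.123); shot("wrist","w5"); shot("side","s5"); shot("scene","c5")
w=cv2.imread("pics/w5.png"); q=proj("w5",[.505,.03,.09])[0].astype(int); print(q)
x0,y0=q[0]-60,q[1]-50; print("w5 off",x0,y0)
m=np.zeros((600,800,3),np.uint8)
m[:600,:480]=cv2.resize(w[y0:y0+150,x0:x0+120],(480,600),interpolation=cv2.INTER_CUBIC)
s=cv2.imread("pics/s5.png"); p=proj("s5",[.505,.03,.1])[0].astype(int); m[:300,480:]=cv2.resize(s[p[1]-30:p[1]+30,p[0]-32:p[0]+32],(320,300),interpolation=cv2.INTER_CUBIC); print("s5 off",p-[32,30])
s=cv2.imread("pics/c5.png"); p=proj("c5",[.505,.03,.1])[0].astype(int); m[300:,480:]=cv2.resize(s[p[1]-30:p[1]+30,p[0]-32:p[0]+32],(320,300),interpolation=cv2.INTER_CUBIC); print("c5 off",p-[32,30])
cv2.imwrite("pics/m5.png",m)
E
```

```text
clock: 6.85
position: [0.5037, 0.0305, 0.1589]
ee_rot: [0.0, -0.062, 0.998, -0.0]
contact_force: [0.6, 0.6, 1.1]
width: 0.0324
gripper_force: 61.0
t 6.85 pos [0.5037 0.0305 0.1589] yaw -3.018 tilt [ 9.e-04 -2.e-04 -1.e+00] go [0.0007 0.0001 0.0423] turn 0.000629769641776079 q [-0.077  0.245  1.801 -0.     1.095 -1.772] w 0.03240424610917566
[323 233]
w5 off 263 183
s5 off [275 150]
c5 off [293 175]
```

View pics/m5.png

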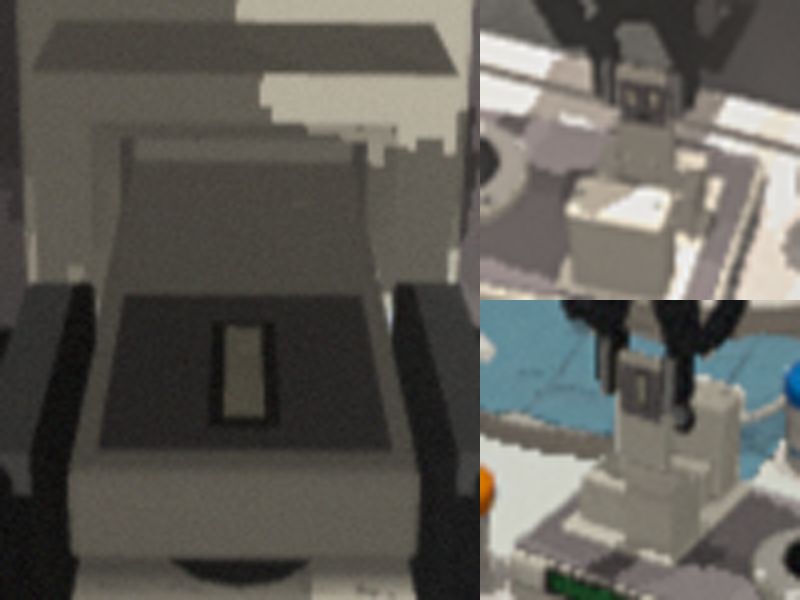

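The montage shows:

- **Side crop:** the two-window face looks at the lens.
- **Wrist part (4x, offset (263,183)):** the block's front top edge is at y≈73 (x 33–457), the mouth's front edge is at y≈127, and the cassette's lower edge is at y≈160 (x 122–368). The cassette's face top edge is at y≈455.

```bash
python3 - <<'E'
from h import *
C=lambda x,y:("w5",(263+x/4-.4,183+y/4-.4))
T=tool(manip.get_state()); Ti=np.linalg.inv(T)
t=lambda w:(Ti@np.r_[w,1])[:3].round(4)
print("block front",t(plane(*C(33,73),.084)),t(plane(*C(457,73),.084)))
print("mouth front",t(plane(*C(92,125),.084)),t(plane(*C(395,125),.084)), "slot lip -4mm",t(plane(*C(122,138),.080)),t(plane(*C(368,138),.080)))
for z in (.092,.095,.098): print("cas low",z,t(plane(*C(122,160),z)),t(plane(*C(368,160),z)))
for z in (.162,.165,.168): print("cas top",z,t(plane(*C(80,455),z)),t(plane(*C(412,455),z)))
c=C(80,455)[1]; k=pickle.load(open("pics/w5.pkl","rb")); print(t(k[2][:3,3]))
E
```

```text
block front [ 0.016  -0.0313  0.0741] [0.0161 0.0302 0.0741]
mouth front [ 0.0081 -0.023   0.0741] [0.0082 0.0215 0.0741] slot lip -4mm [ 0.0047 -0.019   0.0781] [0.0047 0.0179 0.0781]
cas low 0.092 [ 0.0056 -0.018   0.0661] [0.0056 0.0169 0.0661]
cas low 0.095 [ 0.0067 -0.0177  0.0631] [0.0067 0.0166 0.0631]
cas low 0.098 [ 0.0078 -0.0174  0.0601] [0.0078 0.0164 0.0601]
cas top 0.162 [ 0.0012 -0.0162 -0.0039] [ 0.0013  0.0154 -0.0039]
cas top 0.165 [ 0.0031 -0.0158 -0.0069] [ 0.0031  0.015  -0.0069]
cas top 0.168 [ 0.005  -0.0154 -0.0099] [ 0.005   0.0146 -0.0099]
[ 0.0745 -0.0005 -0.1223]
```

```bash
python3 steer.py '-0.0028 0 0.009 0;0 0 0 0;0 0 0 0'|head -5; python3 steer.py '0 0 0.003 0;0 0 0 0'|sed -n '2p;4p'; python3 steer.py '0 0 0.003 0;0 0 0 0'|sed -n '2p;4p'
```

```text
clock: 7.25
position: [0.5057, 0.0309, 0.1486]
ee_rot: [-0.001, -0.062, 0.998, 0.0]
contact_force: [-1.0, -0.2, 0.4]
width: 0.0328
position: [0.5064, 0.0308, 0.1476]
contact_force: [-1.2, 0.4, 6.0]
position: [0.5067, 0.0309, 0.1474]
contact_force: [-6.9, -0.4, 23.6]
```

```bash
python3 - <<'E'
from h import *
togo([.5065,.0305,.1166],.123)
E
```

```text
t 7.58 pos [0.5067 0.0309 0.1474] yaw -3.0177 tilt [ 2.3e-03 -2.0e-04 -1.0e+00] go [ 0.0003 -0.0003  0.0308] turn 0.0008990647565463306 q [-0.076  0.26   1.812 -0.     1.067 -1.771] w 0.03307203812019045
```

```bash
python3 - <<'E'
from h import *
s=manip.get_state(); print(s["contact_force"],s["moment"])
shot("wrist","w6"); shot("side","s6"); shot("scene","c6")
# column/row intensity profiles, tool-centre column of the wrist image
g=cv2.cvtColor(cv2.imread("pics/w6.png"),cv2.COLOR_BGR2GRAY)
for c in (312,323,334): print(c,g[190:320,c-2:c+3].mean(1).astype(int).tolist())
E
```

```text
[-6.92513824 -0.39381253 23.58625649] [ 0.12306736  1.21349229 -0.01282574]
312 [73, 72, 74, 73, 74, 74, 74, 72, 73, 73, 75, 79, 90, 95, 94, 92, 95, 95, 95, 93, 93, 96, 93, 94, 90, 84, 80, 78, 80, 87, 92, 93, 92, 92, 86, 76, 72, 72, 70, 72, 73, 70, 71, 70, 71, 71, 71, 69, 70, 71, 69, 70, 70, 71, 70, 71, 68, 70, 70, 70, 70, 70, 72, 69, 68, 65, 50, 38, 36, 37, 37, 38, 36, 37, 35, 36, 36, 36, 36, 35, 35, 35, 35, 35, 34, 35, 34, 35, 34, 36, 36, 35, 37, 36, 36, 34, 35, 36, 35, 35, 35, 36, 36, 36, 38, 47, 63, 68, 68, 72, 78, 80, 88, 88, 91, 90, 90, 93, 91, 89, 89, 91, 90, 91, 90, 90, 92, 90, 90, 88]
323 [74, 74, 73, 74, 74, 73, 74, 73, 75, 73, 74, 79, 88, 94, 96, 95, 94, 95, 94, 95, 94, 94, 95, 93, 91, 85, 80, 79, 80, 87, 92, 94, 93, 92, 87, 75, 73, 72, 70, 71, 72, 71, 72, 71, 72, 71, 71, 72, 71, 70, 70, 71, 70, 70, 70, 71, 72, 71, 69, 71, 71, 68, 69, 71, 71, 67, 53, 40, 38, 37, 39, 37, 36, 32, 51, 68, 70, 71, 72, 72, 70, 70, 70, 69, 69, 68, 68, 71, 70, 71, 70, 71, 71, 73, 73, 70, 69, 50, 23, 22, 30, 35, 36, 35, 38, 44, 59, 69, 71, 71, 75, 81, 85, 88, 91, 91, 90, 92, 91, 92, 91, 91, 91, 92, 91, 91, 91, 90, 90, 90]
334 [78, 77, 79, 77, 77, 78, 79, 76, 75, 74, 78, 102, 140, 165, 174, 175, 173, 174, 173, 174, 174, 174, 176, 173, 155, 121, 111, 98, 83, 86, 93, 95, 93, 96, 88, 78, 72, 72, 71, 71, 71, 71, 69, 70, 73, 72, 73, 72, 72, 71, 72, 71, 72, 71, 72, 71, 72, 73, 70, 72, 71, 72, 71, 70, 72, 69, 57, 40, 39, 39, 39, 36, 38, 37, 38, 36, 36, 36, 37, 38, 37, 36, 35, 36, 37, 35, 35, 34, 35, 35, 33, 34, 34, 35, 33, 34, 33, 33, 34, 35, 34, 37, 37, 37, 37, 45, 60, 68, 69, 72, 77, 81, 87, 89, 90, 90, 92, 92, 93, 90, 91, 92, 91, 91, 91, 92, 92, 91, 89, 90]
```

```bash
python3 - <<'E'
from h import *
T=tool(manip.get_state()); Ti=np.linalg.inv(T); t=lambda w:(Ti@np.r_[w,1])[:3].round(4)
for n,r,zs in [("block front",201.5,(.084,)),("mouth outer",215,(.084,)),("lip",219,(.080,.084)),("cas low",224.6,(.078,.081,.084,.087,.09)),("cas panel bottom",256,(.084+.03,.084+.04)),("cas top front",299.5,(.151,.154,.157))]:
    for z in zs: print(n,z,t(plane("w6",(323,r),z)), plane("w6",(323,r),z).round(4))
g=cv2.cvtColor(cv2.imread("pics/w6.png"),cv2.COLOR_BGR2GRAY)
for r in (222,228,240,250): print(r,g[r-1:r+2,270:376].mean(0).astype(int).tolist())
# predicted rows for a vertical cassette, centre tool x=c, bottom zb
E
```

```text
block front 0.084 [ 0.0199 -0.0008  0.0634] [0.4872 0.0276 0.084 ]
mouth outer 0.084 [ 0.0121 -0.0008  0.0634] [0.4949 0.0285 0.084 ]
lip 0.08 [ 0.0084 -0.0008  0.0675] [0.4986 0.029  0.08  ]
lip 0.084 [ 0.0098 -0.0008  0.0635] [0.4972 0.0288 0.084 ]
cas low 0.078 [ 0.0042 -0.0008  0.0695] [0.5027 0.0295 0.078 ]
cas low 0.081 [ 0.0054 -0.0008  0.0665] [0.5016 0.0294 0.081 ]
cas low 0.084 [ 0.0065 -0.0008  0.0635] [0.5005 0.0292 0.084 ]
cas low 0.087 [ 0.0076 -0.0008  0.0605] [0.4994 0.0291 0.087 ]
cas low 0.09 [ 0.0087 -0.0008  0.0575] [0.4983 0.029  0.09  ]
cas panel bottom 0.114 [ 0.0015 -0.0008  0.0335] [0.5054 0.0299 0.114 ]
cas panel bottom 0.124 [ 0.0062 -0.0007  0.0235] [0.5007 0.0294 0.124 ]
cas top front 0.151 [ 0.0008 -0.0007 -0.0035] [0.5059 0.0301 0.151 ]
cas top front 0.154 [ 0.0027 -0.0007 -0.0065] [0.5041 0.0299 0.154 ]
cas top front 0.157 [ 0.0046 -0.0007 -0.0095] [0.5022 0.0297 0.157 ]
222 [91, 92, 92, 92, 93, 93, 92, 93, 94, 92, 92, 92, 93, 88, 84, 83, 85, 86, 84, 83, 79, 71, 61, 61, 65, 85, 91, 92, 93, 92, 93, 94, 92, 93, 91, 93, 93, 93, 92, 93, 94, 92, 92, 94, 92,
[... 859 characters left out ...]
70, 70, 69, 70, 70, 71, 70, 70, 71, 71, 70, 73, 69, 72, 72, 71, 69, 69, 72, 72, 72, 74, 73, 70, 70, 72, 71, 72, 72, 72, 71, 72, 73, 72, 72, 71, 71, 74, 71, 71, 74, 72, 73, 73, 73, 71, 72, 74, 86, 88, 89, 88, 91, 93, 91, 94, 94, 97, 96, 96, 96, 97, 95, 97, 95, 95, 97, 97]
250 [91, 91, 94, 91, 90, 91, 93, 90, 91, 91, 89, 93, 91, 91, 89, 89, 91, 91, 90, 86, 69, 69, 67, 69, 70, 72, 70, 69, 71, 68, 68, 67, 69, 71, 70, 72, 70, 69, 70, 70, 69, 70, 72, 71, 70, 70, 70, 71, 70, 69, 72, 70, 69, 69, 70, 71, 70, 72, 71, 71, 72, 71, 71, 71, 71, 72, 72, 71, 71, 72, 70, 72, 71, 72, 72, 70, 71, 70, 71, 73, 73, 72, 71, 72, 72, 73, 74, 82, 92, 94, 93, 93, 92, 95, 95, 96, 94, 93, 96, 95, 95, 95, 97, 95, 94, 96]
```

The strip I took for the cassette's lower edge fits the well's floor/back-wall junction instead. So the cassette sits about 6 mm too far towards the lens. I raise it and re-measure from intensity profiles.

```bash
python3 steer.py '0.004 0 -0.02 0;0 0 -0.018 0;0 0 0 0;0 0 0 0'; cat > prof.py <<'E'
from h import *
import sys
n=sys.argv[1]; shot("wrist",n); s=manip.get_state(); Ti=np.linalg.inv(tool(s)); t=lambda w:(Ti@np.r_[w,1])[:3].round(4)
g=cv2.GaussianBlur(cv2.cvtColor(cv2.imread(f"pics/{n}.png"),cv2.COLOR_BGR2GRAY),(7,3),0).astype(float)
def lvl(r0,r1,c):
    p=g[r0:r1,c-4:c+5].mean(1); d=np.diff(p); 
    return [(r0+i+.5,int(round(p[max(i-2,0)])),int(round(p[min(i+3,len(p)-1)]))) for i in range(1,len(d)-1) if abs(d[i])>2.5 and abs(d[i])>=abs(d[i-1]) and abs(d[i])>abs(d[i+1])]
print(s["position"].round(4),"tilt",tool(s)[:3,2].round(4))
for c in (300,312,340,346): print(c,lvl(170,345,c))
E
python3 prof.py w7
```

```text
clock: 8.07
position: [0.5029, 0.0303, 0.1824]
ee_rot: [0.001, -0.062, 0.998, -0.0]
contact_force: [-0.1, 0.7, -0.7]
width: 0.0324
gripper_force: 60.9
[0.5021 0.0304 0.1814] tilt [-0.e+00 -1.e-04 -1.e+00]
300 [(180.5, 90, 69), (191.5, 68, 88), (202.5, 88, 75), (212.5, 78, 67), (224.5, 68, 85), (233.5, 85, 66), (256.5, 65, 35), (295.5, 36, 67), (299.5, 65, 83), (322.5, 84, 126)]
312 [(180.5, 90, 70), (191.5, 69, 89), (202.5, 89, 75), (206.5, 77, 89), (212.5, 89, 68), (224.5, 67, 86), (233.5, 85, 67), (256.5, 66, 36), (295.5, 36, 68), (300.5, 68, 85), (322.5, 85, 127), (336.5, 130, 148), (341.5, 148, 169)]
340 [(180.5, 168, 77), (191.5, 74, 167), (203.5, 165, 105), (212.5, 90, 70), (225.5, 70, 87), (233.5, 88, 69), (256.5, 67, 38), (295.5, 37, 67), (300.5, 67, 86), (322.5, 87, 177)]
346 [(180.5, 168, 77), (191.5, 76, 167), (202.5, 167, 124), (207.5, 124, 84), (212.5, 84, 69), (225.5, 70, 88), (233.5, 88, 70), (256.5, 68, 39), (295.5, 37, 67), (299.5, 65, 83), (322.5, 86, 177)]
```

```bash
python3 - <<'E'
from h import *
from scipy.optimize import fsolve
import cv2
K,k1,T=pickle.load(open("pics/w7.pkl","rb")); s=manip.get_state(); Tt=tool(s); H=np.linalg.inv(Tt)@T
def tr(r): 
    o,d=ray("w7",(323,r)); R_=Tt[:3,:3].T; return R_@(o-Tt[:3,3]),R_@d
def res(p,rows):
    x,zt,th=p; c,sn=np.cos(th),np.sin(th); out=[]
    # face one toward tool +x; bottom centre at (x, zt+.07); th leans the top towards +x
    for (u,v),r in zip([(.005,0),(.005,.07),(-.005,.07)],rows):
        P=np.array([x+u*c+v*sn, zt+.07-v*c+u*sn]); o,d=tr(r); k=(P[1]-o[2])/d[2]; out.append(P[0]-(o[0]+k*d[0]))
    return np.array(out)*1e3
for rows in [(233.5,299.8,322.5),(234.2,299.8,322.5),(233.5,299.3,322.5),(233.5,299.8,322)]: print(rows,fsolve(res,[-.003,-.007,0],args=(rows,)).round(4))
t=lambda w:(np.linalg.inv(Tt)@np.r_[w,1])[:3].round(4)
for n,r,z,o in [("front",191.5,.084,.018),("mouth",202.8,.084,.0105),("back lip",224.7,.080,-.0065)]: a=t(plane("w7",(323,r),z)); print(n,"well x",(a[0]-o).round(4))
E
```

```text
(233.5, 299.8, 322.5) [-0.006  -0.0047  0.0136]
(234.2, 299.8, 322.5) [-0.0066 -0.0043  0.0184]
(233.5, 299.3, 322.5) [-0.0053 -0.0065  0.0224]
(233.5, 299.8, 322) [-0.0068 -0.0025  0.0066]
front well x -0.0028
mouth well x -0.0029
back lip well x -0.0026
```

```bash
python3 steer.py '0.003 0 0.014 0;0 0 0.014 0;0 0 0 0;0 0 0 0'|sed -n '1,2p;4p'; python3 steer.py '0 0 0.003 0;0 0 0 0'|sed -n '2p;4p'; python3 steer.py '0 0 0.003 0;0 0 0 0'|sed -n '2p;4p';python3 prof.py w8
```

```text
clock: 8.45
position: [0.4981, 0.0301, 0.1522]
contact_force: [0.3, -0.4, 0.0]
position: [0.4995, 0.0299, 0.1506]
contact_force: [-0.4, 0.1, -0.3]
position: [0.4995, 0.03, 0.1478]
contact_force: [0.9, 0.2, -0.0]
[0.4995 0.03   0.1479] tilt [ 4.e-04 -1.e-04 -1.e+00]
300 [(179.5, 51, 93), (198.5, 92, 72), (213.5, 70, 92), (226.5, 92, 78), (230.5, 79, 82), (233.5, 84, 70), (256.5, 69, 36), (295.5, 36, 69), (299.5, 67, 86), (321.5, 88, 67), (329.5, 63, 51)]
312 [(179.5, 50, 92), (198.5, 93, 71), (213.5, 71, 92), (226.5, 92, 78), (230.5, 80, 83), (233.5, 86, 70), (256.5, 68, 36), (295.5, 36, 69), (300.5, 69, 88), (322.5, 86, 28), (339.5, 40, 21)]
340 [(180.5, 90, 170), (198.5, 175, 79), (214.5, 77, 155), (217.5, 150, 125), (220.5, 143, 94), (227.5, 93, 81), (230.5, 81, 87), (233.5, 87, 71), (256.5, 70, 38), (295.5, 37, 69), (300.5, 69, 89), (322.5, 88, 53)]
346 [(180.5, 90, 169), (199.5, 172, 78), (214.5, 79, 169), (217.5, 152, 156), (221.5, 163, 95), (226.5, 95, 80), (230.5, 82, 87), (233.5, 87, 72), (256.5, 71, 39), (295.5, 37, 70), (300.5, 70, 89), (321.5, 90, 76), (329.5, 71, 59), (337.5, 58, 72)]
```

```bash
python3 steer.py '-0.0006 0 0.004 0;0 0 0 0'|sed -n '2p;4p'; python3 steer.py '0 0 0.004 0;0 0 0 0'|sed -n '2p;4p'; python3 steer.py '0 0 0.004 0;0 0 0 0'|sed -n '2p;4p'; python3 steer.py '0 0 0.004 0;0 0 0 0'|sed -n '1,2p;4p'
```

```text
position: [0.5005, 0.0301, 0.1445]
contact_force: [0.8, 1.1, -0.7]
position: [0.5003, 0.0301, 0.1394]
contact_force: [1.0, 0.6, -1.0]
position: [0.5003, 0.0301, 0.1352]
contact_force: [1.6, 0.6, -1.2]
clock: 9.5
position: [0.5003, 0.0301, 0.1312]
contact_force: [1.8, 0.7, -2.0]
```

```bash
python3 steer.py '-0.0005 0 0.004 0;0 0 0 0'|sed -n '2p;4p'; python3 steer.py '0 0 0.004 0;0 0 0 0'|sed -n '2p;4p'; python3 steer.py '0 0 0.003 0;0 0 0 0'|sed -n '2p;4p'; python3 steer.py '0 0 0.002 0;0 0 0 0'|sed -n '1,2p;4p';  python3 steer.py '0 0 0.002 0;0 0 0 0'|sed -n '1,2p;4p'
```

```text
position: [0.5004, 0.0301, 0.1272]
contact_force: [2.1, 0.2, -0.9]
position: [0.5004, 0.0301, 0.1232]
contact_force: [2.0, 0.5, -0.5]
position: [0.5004, 0.0301, 0.1204]
contact_force: [2.4, 0.4, -1.1]
clock: 10.17
position: [0.5004, 0.0301, 0.1186]
contact_force: [1.9, 0.1, -1.6]
clock: 10.33
position: [0.5005, 0.0301, 0.1168]
contact_force: [1.7, 0.5, -1.6]
```

```bash
python3 steer.py '0 0 0.0015 0;0 0 0 0'|sed -n '2p;4p'; python3 steer.py '0 0 0.0015 0;0 0 0 0'|sed -n '2p;4p'; python3 steer.py '0 0 0.002 0;0 0 0 0'|sed -n '1,2p;4p'
```

```text
position: [0.5006, 0.0301, 0.1167]
contact_force: [-1.6, 0.1, 9.3]
position: [0.5008, 0.0301, 0.1166]
contact_force: [-3.6, 0.1, 19.3]
clock: 10.83
position: [0.5011, 0.0301, 0.1165]
contact_force: [-5.8, -0.1, 33.1]
```

```bash
python3 steer.py '0 0 -0.004 0;0 0 0 0'|sed -n '2p;4p'; python3 steer.py '0 0 0 0;0 0 0 0;0 0 0 0' 0.06 60; python3 steer.py '0 0 -0.03 0;0 0 -0.03 0;0 0 -0.01 0;0 0 0 0;0 0 0 0';python3 prof.py w9
```

```text
position: [0.5004, 0.0301, 0.1169]
contact_force: [1.6, -0.3, 1.2]
clock: 11.25
position: [0.4995, 0.0302, 0.1149]
ee_rot: [-0.001, -0.062, 0.998, 0.0]
contact_force: [-0.2, -0.5, -0.7]
width: 0.06
gripper_force: 0.0
clock: 11.67
position: [0.5, 0.0301, 0.1853]
ee_rot: [-0.0, -0.062, 0.998, -0.0]
contact_force: [-0.1, 0.1, -0.6]
width: 0.0598
gripper_force: 0.0
[0.4994 0.0302 0.1844] tilt [-2.6e-03  1.0e-04 -1.0e+00]
300 [(183.5, 87, 66), (195.5, 67, 85), (206.5, 84, 70), (212.5, 67, 54), (232.5, 47, 78), (249.5, 84, 66), (261.5, 67, 118), (275.5, 122, 66), (308.5, 82, 111), (318.5, 120, 127)]
312 [(183.5, 87, 68), (194.5, 67, 85), (206.5, 86, 72), (212.5, 69, 38), (232.5, 38, 78), (249.5, 85, 66), (261.5, 68, 123), (271.5, 126, 95), (275.5, 101, 68), (286.5, 67, 38), (299.5, 40, 32), (305.5, 37, 90), (318.5, 118, 127), (331.5, 126, 141), (340.5, 146, 169)]
340 [(184.5, 163, 72), (195.5, 73, 163), (204.5, 159, 80), (212.5, 73, 43), (232.5, 41, 79), (249.5, 87, 73), (261.5, 72, 172), (276.5, 167, 74), (290.5, 72, 53), (292.5, 65, 50), (298.5, 50, 61), (305.5, 70, 124), (308.5, 101, 164)]
346 [(184.5, 163, 73), (195.5, 74, 163), (206.5, 150, 76), (211.5, 76, 60), (232.5, 52, 79), (249.5, 87, 73), (261.5, 74, 169), (276.5, 172, 75), (299.5, 71, 78), (306.5, 82, 137), (309.5, 112, 169)]
```

```bash
python3 - <<'E'
from h import *
u=np.array([np.cos(.123),np.sin(.123),0]); c=np.array([.5049,.030,0])
for z in(.120,.123,.126): print(z,[proj("w9",c+u*d+[0,0,z])[0].round(1) for d in(-.005,.005)])
print("block front .084",proj("w9",c+u*-.018+[0,0,.084])[0].round(1),"block back",proj("w9",c+u*.018+[0,0,.084])[0].round(1))
togo([.525,-.0868,.185],.908); togo([.525,-.0868,.185],.908,-1.0)
togo([.525,-.0868,.185],.908-np.pi)
E
```

```text
0.12 [array([323.2, 233.9]), array([323.2, 250.1])]
0.123 [array([323.2, 235.9]), array([323.2, 252.3])]
0.126 [array([323.2, 238. ]), array([323.2, 254.5])]
block front .084 [323.3 195. ] block back [323.2 245.7]
t 11.72 pos [0.4994 0.0302 0.1844] yaw -3.0178 tilt [-2.6e-03  1.0e-04 -1.0e+00] go [-0.011  -0.1193 -0.0006] turn -0.7841718321687452 q [-0.079  0.216  1.769 -0.     1.159 -1.773] w 0.06006693963849236
t 11.72 pos [0.4994 0.0302 0.1844] yaw -3.0178 tilt [-2.6e-03  1.0e-04 -1.0e+00] go [ 0.0944 -0.0737 -0.0006] turn -0.7841718321687452 q [-0.079  0.216  1.769 -0.     1.159 -1.773] w 0.06006693963849236
t 11.72 pos [0.4994 0.0302 0.1844] yaw -3.0178 tilt [-2.6e-03  1.0e-04 -1.0e+00] go [-0.011  -0.1193 -0.0006] turn -0.7841718321687452 q [-0.079  0.216  1.769 -0.     1.159 -1.773] w 0.06006693963849236
```

The cassette is seated: its top is at about 0.122 m and the pressing stop was at the original height. Next is the knob: move over it and turn to the bar's direction.

```bash
python3 steer.py '-0.003 -0.0398 0 0;-0.004 -0.0398 0 0;-0.004 -0.0397 0 0;0 0 0 0.124;0 0 0 0.124' | head -2 && python3 steer.py '0 0 0 0.124;0 0 0 0.124;0 0 0 0.124;0 0 0 0.124;0 0 0 0.124' |head -2 && python3 steer.py '0 0 0 0.124;0 0 0 0.124;0 0 0 0.124;0 0 0 0.124;0 0 0 0.124' |head -2 && python3 steer.py '0 0 0 0.124;0 0 0 0.124;0 0 0 0.124;0 0 0 0.124;0 0 0 0.124' |head -2 && python3 steer.py '0 0 0 0.124;0 0 0 0.124;0 0 0 0;0 0 0 0;0 0 0 0'; python3 - <<'E'
from h import *
togo([.525,-.0868,.105],.908); shot("wrist","k1")
g=cv2.cvtColor(cv2.imread("pics/k1.png"),cv2.COLOR_BGR2GRAY)
print(proj("k1",[[.525,-.0868,.094],[.525,-.0868,.062],[.525+.022*np.cos(.908),-.0868+.022*np.sin(.908),.094],[.525-.022*np.cos(.908),-.0868-.022*np.sin(.908),.094]]).round(1))
q=proj("k1",[.525,-.0868,.094])[0].astype(int)
sub=g[q[1]-60:q[1]+60:4,q[0]-60:q[0]+61:4]; print(q); print("\n".join(" ".join(f"{v:3d}" for v in r) for r in sub))
E
```

```text
clock: 12.13
position: [0.5254, -0.089, 0.1833]
clock: 12.55
position: [0.5247, -0.0866, 0.1834]
clock: 12.97
position: [0.5247, -0.0865, 0.1834]
clock: 13.38
position: [0.5247, -0.0865, 0.1834]
clock: 13.8
position: [0.5254, -0.0867, 0.1846]
ee_rot: [-0.001, 0.898, 0.44, -0.001]
contact_force: [0.2, 0.7, -0.1]
width: 0.0601
gripper_force: 0.0
t 13.8 pos [ 0.5254 -0.0867  0.1846] yaw 0.912 tilt [-2.2e-03  6.0e-04 -1.0e+00] go [-0.0002 -0.0001  0.0796] turn 0.00398353946570551 q [-0.294  0.262  1.703 -0.     1.178  0.365] w 0.060050605213029955
[[322.3 219.5]
 [322.5 204.7]
 [322.4 185.9]
 [322.2 251.2]]
[322 219]
 88  88  88  87  81  82  74 126 150 150 151 158 153 156 132  35 146 152 152 151 151 163 176 100 104 105 105 104  72  66  67
 90  87  81  79  81  79 153 133 150 150 153 155 153 149 148  72 152 146 153 143  95 174 180 173 131  94  97  69  65  67  69
 83  81  83  78  84 158 152 148 150 157 154 154 146 154 148 151 152 151 149  53 153 151 178 177 176 120  66  63  64  68  69
 81  81  82  82 155 151 148 147 155 155 156 150 156 145 154 148 152 147 153 151 152 153 168 179 137 125  93
[... 2540 characters left out ...]
  97 127 138 150 144 153 134  82  82  64  52  58  59  58  60 147 172 177 121 123
131 177 166  80  80  82  78  83  75  79  79  79  80  80  82  81  81  79  81  83  96  89  59  57  56 167 176 174 176 153 112
123 155 178 174  80  79  77  79  81  80  82  81  79  82  78  83  82  81  96  91  91  93  93 103 171 174 177 178 178 160  52
123 129 178 179 174  81  78  78  80  82  79  79  80  83  91  94  92  96  95  95  94  91  84 171 174 176 176 179 174  53  59
125 125 172 181 178 176  95  87  83  81  82  88  94  94  95  94  95  94  92  95  93 147 176 178 175 179 178 157 107  78  65
123 123 126 175 178 178 178 104  94  91  92  95  93  95  87  92  97  95  91  90 155 179 178 178 178 174 129 121 122  69  59
```

k1 data: the pointer is vertical at column 322, and the bar spans columns 314–330 with its end at row 250, as predicted. The tool is aligned. Next I descend and grip.

```bash
python3 steer.py '0 0 0.03 0;0 0 0.03 0;0 0 0.022 0;0 0 0 0;0 0 0 0' 0.045 60 | sed -n '1,2p;4p'; python3 - <<'E'
from h import *
togo([.525,-.0868,.0945],.906)
E
```

```text
clock: 14.27
position: [0.5253, -0.0867, 0.103]
contact_force: [-0.1, -1.7, -0.6]
t 14.27 pos [ 0.5253 -0.0867  0.103 ] yaw 0.9103 tilt [-2.8e-03  7.0e-04 -1.0e+00] go [-0.0002 -0.0001  0.0085] turn 0.004325102106971457 q [-0.294  0.344  1.816 -0.     0.985  0.366] w 0.04505502606990152
```

```bash
python3 steer.py '0 0 0.0085 0;0 0 0 0' | sed -n '1,2p;4p'; python3 steer.py '0 0 0 0;0 0 0 0;0 0 0 0;0 0 0 0;0 0 0 0' 0.008 90; python3 - <<'E'
from h import *
togo([.525,-.0868,.0945],.906); s=manip.get_state(); print(s["contact_force"],s["moment"])
E
```

```text
clock: 14.43
position: [0.5266, -0.0871, 0.0956]
contact_force: [-0.5, -0.1, 0.1]
clock: 14.85
position: [0.5244, -0.0855, 0.0964]
ee_rot: [-0.002, 0.898, 0.439, -0.001]
contact_force: [-4.8, 3.7, 7.0]
width: 0.0107
gripper_force: 88.9
t 14.85 pos [ 0.5244 -0.0855  0.0964] yaw 0.9094 tilt [-0.0026  0.0023 -1.    ] go [-0.0007  0.0013  0.0019] turn 0.0033700688068689644 q [-0.294  0.35   1.826  0.002  0.968  0.367] w 0.010738703488662273
[-4.79488621  3.72682436  7.010653  ] [0.61842555 0.69284232 0.05113453]
```

```bash
cat > st.py <<'E'
from h import *
s=manip.get_state(); T=tool(s); print("turned",round(float(.9094-np.arctan2(T[1,0],T[0,0])),4),"F",s["contact_force"].round(1),"M",s["moment"].round(3),"t",round(float(s["clock"]),2),s["position"].round(4),round(float(s["width"]),4))
E
python3 steer.py '0 -0.002 0 0;0 0 0 0'>/dev/null; python3 st.py; python3 steer.py '0 0 0 0.1;0 0 0 0'>/dev/null; python3 st.py; python3 steer.py '0 0 0 0.1;0 0 0 0'>/dev/null; python3 st.py; python3 steer.py '0 0 0 0.1;0 0 0 0'>/dev/null; python3 st.py; python3 steer.py '0 0 0 0.1;0 0 0 0'>/dev/null; python3 st.py
```

```text
turned -0.0005 F [-2.1  0.8  6.5] M [0.326 0.481 0.116] t 15.02 [ 0.5243 -0.0854  0.0964] 0.0109
turned 0.1023 F [-3.8  1.5  7.2] M [0.213 0.414 0.092] t 15.18 [ 0.5244 -0.0855  0.0963] 0.0111
turned 0.2029 F [-3.3  1.2  6.7] M [0.34  0.436 0.072] t 15.35 [ 0.5244 -0.0855  0.0963] 0.0108
turned 0.3032 F [-1.8  0.9  7. ] M [0.278 0.397 0.001] t 15.52 [ 0.5245 -0.0855  0.0963] 0.011
turned 0.4028 F [-1.9  0.9  7.1] M [0.213 0.436 0.074] t 15.68 [ 0.5245 -0.0856  0.0964] 0.011
```

```bash
python3 steer.py '0 0 0 0.1;0 0 0 0'>/dev/null; python3 st.py; python3 steer.py '0 0 0 0.1;0 0 0 0'>/dev/null; python3 st.py; python3 steer.py '0 0 0 0.1;0 0 0 0'>/dev/null; python3 st.py; python3 steer.py '0 0 0 0.1;0 0 0 0'>/dev/null; python3 st.py; python3 steer.py '0 0 0 0.1;0 0 0 0'>/dev/null; python3 st.py;python3 steer.py '0 0 0 0.1;0 0 0 0'>/dev/null; python3 st.py;python3 steer.py '0 0 0 0.1;0 0 0 0'>/dev/null; python3 st.py; python3 - <<'E'
from h import *
shot("wrist","k2"); s=manip.get_state(); T=tool(s); f=lambda p:T[:3,:3]@np.array(p)+T[:3,3]
q=proj("k2",[f((.022,0,0)),f((-.022,0,0)),f((0.022,0,.028))]); print(q.round(1)); q=q[0].astype(int)
g=cv2.cvtColor(cv2.imread("pics/k2.png"),cv2.COLOR_BGR2GRAY)[max(q[1]-90,0):q[1]+60:4,q[0]-66:q[0]+67:4]; print("\n".join(" ".join(f"{v:3d}" for v in r) for r in g))
E
```

```text
turned 0.5019 F [-2.5  0.8  5.7] M [0.155 0.369 0.187] t 15.85 [ 0.5246 -0.0857  0.0964] 0.0107
turned 0.6028 F [-1.5  1.5  6.3] M [0.148 0.389 0.143] t 16.02 [ 0.5246 -0.0858  0.0964] 0.0108
turned 0.7031 F [-1.4  0.6  7.7] M [0.171 0.439 0.014] t 16.18 [ 0.5246 -0.0858  0.0963] 0.0109
turned 0.8027 F [-1.7  0.3  6.6] M [0.089 0.389 0.128] t 16.35 [ 0.5246 -0.0859  0.0963] 0.0107
turned 0.9 F [-1.4  1.   6.5] M [-0.08   0.366  0.733] t 16.52 [ 0.5246 -0.0859  0.0964] 0.0113
turned 1.0024 F [-2.2  0.4  6. ] M [0.019 0.41  0.156] t 16.68 [ 0.5246 -0.0861  0.0963] 0.0113
turned 1.1028 F [-1.9  1.1  7. ] M [0.077 0.427 0.047] t 16.85 [ 0.5246 -0.0861  0.0963] 0.0111
[[322.  245.8]
 [322.3 344.8]
 [322.2 220.6]]
122 123 125 123 125 123  84  78  81  78  79  78  79  80  79  81  80  77  77  75  80  80  78  75  79  76  81  77  77  78  78  83  77  77
119 124 125 125 123 125  87  77  78  79  80  81  80  80  78  78  77  76  79  79  78  77  75  79  78  77  76  75  78  78  74  78  79  78
122 125 125 123 124 107  81  83  82  82  80  78  80  80  83  81  77  76  82  80  76  77  78  78  77  78  78  7
[... 4085 characters left out ...]
  18  84  87  81  87
157 158 162 164 159  22  20  20  16  49  51  47  40  12  10  12  11  75  13  11  13   7  17  47  45  47  16  14  19  19  67  88  85  87
156 159 158 163 137  17  20  17  18  49  49  47  30  13  14  12  15  13  13  13  16  10  15  48  47  48  18  17  18  19  30  85  85  86
129 155 159 160  44  20  17  18  16  38  59  60  24  19   9   9  13   5  13  11  11   7  15  61  59  43  15  15  17  18  17  83  85  93
125 162 158  56  15  23  21  19  22  20  15  52  31  15  11  15  10  13  11  16   9  10  12  62  15  13  13  13  12  17  21  23 151 155
 83 142  67  18  19  18  16  19  17  16  23  21  32  15  15  12  15   8  13  10  12  17  14  29  16  14  15  20  14  13  19  17  23 157
```

The pointer is still aligned with the tool, and the third tick lies just ahead of it. One last 0.1 rad.

```bash
python3 steer.py '0 0 0 0.1;0 0 0 0'>/dev/null; python3 st.py; python3 steer.py '0 0 0 0;0 0 0 0;0 0 0 0;0 0 0 0'>/dev/null; python3 st.py; python3 - <<'E'
from h import *
shot("wrist","k3"); shot("side","s9")
g=cv2.cvtColor(cv2.imread("pics/k3.png"),cv2.COLOR_BGR2GRAY)
ax=np.array([.525,-.0868])
s=manip.get_state(); 
def ang(u,v,z): p=plane("k3",(u,v),z); d=p[:2]-ax; return np.arctan2(d[1],d[0])
# pointer: bright line on the disc (z .068) ; third tick dark on collar (z .062)
for r in range(228,250,4):
    w=g[r-1:r+2,312:336].mean(0); w=np.clip(w-35,0,None); 
    if w.sum()>20: c=312+(w*np.arange(24)).sum()/w.sum(); print("ptr",r,round(c,2),round(ang(c,r,.068),3))
for r in range(190,206,2):
    w=g[r-1:r+2,308:340].mean(0); w=np.clip(70-w,0,None)
    if w.sum()>20: c=308+(w*np.arange(32)).sum()/w.sum(); print("tick",r,round(c,2),round(ang(c,r,.062),3))
E
```

```text
turned 1.2024 F [-2.7 -1.2  5.8] M [0.035 0.474 0.097] t 17.07 [ 0.5246 -0.0862  0.0964] 0.0112
turned 1.1995 F [-2.4 -1.3  6.5] M [-0.041  0.454  0.113] t 17.4 [ 0.5246 -0.0862  0.0963] 0.0109
ptr 228 323.28 -0.29
ptr 232 323.3 -0.29
ptr 236 323.48 -0.296
ptr 240 323.44 -0.296
tick 190 323.16 -0.288
tick 192 323.27 -0.29
tick 194 323.3 -0.29
tick 196 323.32 -0.29
tick 198 323.36 -0.291
tick 200 323.32 -0.291
tick 202 323.26 -0.29
```

```bash
python3 -c "
from rig import manip
print(manip.sign_off())"
```

```text
the job is handed in; nothing more can be done
None
```

The cassette is back in its well with the two-window face to the lens, pressed home to its original depth after two failed tries caught on the rim. The filter knob is gripped and held at the third click (about 1.20 rad, in line with the third tick), and the job was handed in at about 17.5 s.

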